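Balance a dancer arm on the knife edge and mark the point

ROBOT

A 6-joint arm with a two-finger parallel gripper is mounted at the origin on the work surface. World frame = base frame: x ahead of the robot, y to its left, z up, the work surface at z = 0. Lengths are in m, angles in rad, forces in N, time in s.
With the tool pointing down it reaches from about 0.3 to 0.825 m from the base axis. Payload 5.4 kg.
Tool frame: the origin (TCP) lies at the very end of the fingers, on their centre line; the grasp point (between the pads) lies 19 mm behind it; z points along the fingers, x is the direction in which the jaws open and shut, and the axes are right-handed (so a half turn about z gives the same grasp; the last joint's range is limited). The gripper opens to 92 mm and grips with 3 to 60 N. Pads are 20 mm wide; open, the fingers measure 128 mm over their backs; the gripper's body (75 mm by 189 mm) begins 69 mm behind the grasp point.
Start: joints at [1.075, 0.158, 1.597, -0, 1.386, -0.21], TCP at [0.162, 0.552, 0.215] pointing down, gripper open.
Joint ranges: [-2.91, 2.91], [-0.94, 2.29], [0.18, 2.7], [-1.29, 4.43], [0.17, 2.64], [-3, 3]. Speed limits (rad/s): [2.57, 2.57, 3.14, 3.14, 3.14, 3.14].

INTERFACE

Orientations are given as a rotation vector (axis times angle).
In Python, from workcell import bot gives the robot as it stands. Calls block until the motion is done:
- bot.goto(position, orientation): joint-space move of the TCP to a pose.
- bot.line_to(position, rot=None, max_speed=0.15): straight line of the TCP; rot=None keeps the orientation; max_speed is the mean speed in m/s.
- bot.set_joints(angles): joint-space move.
- bot.set_gripper(opening, newtons=None): opening from 0.0 (shut) to 1.0 (fully open); newtons is the grip in N (None keeps the last); returns when the fingers have stopped.
- bot.hold(seconds).
- bot.inverse_kinematics(position, orientation): joint angles nearest the present ones, or None.
- bot.read_camera(name): name is "side" or "top"; returns a dict with "pixels" (420x560x3 uint8, blue, green, red), "fx", "fy", "cx", "cy" (pixels), "R" (3x3) and "t" (3): a world point X has camera coordinates R X + t. Camera axes: x right, y down, z forward; pixel columns grow to the right and rows downward; lengths in m; the calibration is good to about 2 mm. A picture is of the moment at which its call begins. There is no depth.
A pose or a line that the arm cannot do raises bot.MotionError and nothing moves.
- bot.job_done(): hands the job in, once; it reports no verdict.
Readings, each from a call of its own:
- bot.current_clock(): time.
- bot.current_joints(): joint angles.
- bot.current_joint_vel(): joint speeds.
- bot.current_effort(): joint torques, N m.
- bot.current_ee_pos(): TCP position.
- bot.current_tool_rot(): TCP orientation.
- bot.current_contact_force(): force on the tool from outside, world axes, zero at the start.
- bot.current_ft_torque(): the same for the moment, N m.
- bot.current_opening(): opening from 0.0 (shut) to 1.0 (fully open).
Only numpy, scipy, OpenCV 4.12 (cv2) and the standard library are available. Lean on these libraries where they do the work, as an engineer would, in place of code of your own. Each camera call takes 0.05 s, during which the arm holds its last target.

TASK

Slide the dancer arm (the aluminium bar with the blue roller) along the knife edge of the balancing stand until it balances level by itself instead of leaning over on a rest. Keep it resting in the stand and never press it down hard. Then hang the orange marker rider over the bar directly above the knife edge to mark the balance point, and leave the bar balanced with the loose things around it undisturbed.

Things in the scene. Friction and masses are not known exactly. Their poses are not given: they have to be found in the camera images.
- stand: Fixed dark steel balancing stand, base 90 (x) x 190 (y) x 10 mm, 95 mm high. Origin at the centre of its underside on the table; x runs along the knife edge, y across it (the way the bar lies and slides), z up. Turned by up to 0.3 rad. More than 15 N between bar and stand would spoil the edge.
- edge (a point): Middle of the knife edge's top, 95 mm above the table: a blunt steel ridge 30 mm long in stand x with a flat land 4 mm wide in stand y. The bar lies level and stable while its balance point is within about 2 to 3 mm of this point, else it leans over onto a rest. Its rocking settles in 1 to 2 s.
- rest_left (a point): Centre of the rest (floor of the fork) at stand y = +74 mm, 90 mm above the table. The yellow fork is 10 mm long in y, its slot for the bar 19 mm wide, its prong tips 101 mm above the table; a very soft white plunger (0.03 N) in it only calms the bar's rocking. An unbalanced bar leans on a rest at about 0.068 rad.
- rest_right (a point): Centre of the like rest at stand y = -74 mm.
- bar: Loose dancer arm, 0.18 to 0.25 kg: aluminium bar 12 (x) x 330 (y) x 10 (z) mm. Origin at mid-length on its underside; y along the bar to the roller, z up. It starts across the edge, y along stand y, origin 30 to 44 mm to the +y side, leaning on rest_left. Its balance point is unknown, within 24 mm of mid-length. Sliding takes 1 to 2 N. A finger touching it hinders tilting: let go to see how it lies.
- roller (a point): Centre of the blue roller (32 mm across, 14 mm wide), which hangs under the bar's +y end, 150 mm from mid-length and 36 mm below the underside. Its mass differs from run to run.
- weight (a point): Centre of the dark steel counterweight (28 mm across, 20 mm wide) under the bar's -y end, 150 mm from mid-length and 36 mm below the underside. Its mass differs from run to run.
- post (a point): Centre of the top of a brass post, 8 mm in diameter, that stands 40 mm up from the bar's top at bar y = +75 mm; handy for pushing or holding the bar (it is 50 mm above the bar's underside). When the bar tips from rest to rest its top here rises by up to 13 mm, so fingertips close above it would block the tipping.
- rider: Loose orange marker rider, 20 g, an inverted U. Origin at the centre of its underside; 36 mm high. Legs 4 mm thick leave a slot 17 mm wide in x, open along y. Roof 25 (x) x 16 (y) mm, 8 to 14 mm up; grip tab 12 (x) x 16 (y) mm, 14 to 36 mm up. Stands at the robot's left in a row with a blue roller and a jar (order varies). Hung on the bar, its origin is 2 mm above the bar's underside.
- spare_roller: Bystander: blue plastic spare roller lying flat, 44 mm across, 22 mm high; origin at its underside. Leave it alone.
- screw_jar: Bystander: small clear jar with white cap, 40 mm across, 45 mm high; origin at its underside. Leave it alone.
- screwdriver: Bystander: screwdriver lying on the table to the left of the row with the rider. Leave it alone.
- counter_block: Bystander: dark steel block 50 x 90 x 30 mm beyond the stand, on the left.
- clip_cup: Bystander: grey cup 70 mm across, 60 mm high, beyond the stand.

How it is judged:
On the way, in this order (a step that is already met when the one before it is completed fails the run):
1. the bar balances level on the knife edge by itself, untouched and without the rider (angle between bar's own z axis and vertical below 0.035 rad and contact force between the fingers and bar below 0.05 N and contact force between rider and bar below 0.02 N and contact force between bar and stand above 0.5 N and angular speed of bar below 0.15 rad/s), for 0.3 s.
2. the rider hangs on the bar above the knife edge, let go (contact force between rider and bar above 0.05 N and contact force between the fingers and rider below 0.05 N and y of rider in the frame of stand between -0.005 and 0.005 m and z of rider in the frame of bar below 0.004 m), for 0.3 s.
At the end, for the whole second after the job is handed in: The bar lies balanced on the knife edge, within 0.035 rad of level (so not leaning on a rest) and still; the rider hangs upright on the bar with its roof on the bar's top, its middle within 5 mm of the middle of the knife edge across it, at rest and let go (angle between bar's own z axis and vertical below 0.035 rad and angular speed of bar below 0.15 rad/s and contact force between bar and stand above 0.5 N and contact force between rider and bar above 0.05 N and linear speed of rider below 0.02 m/s and angle between rider's own z axis and vertical below 0.15 rad and z of rider in the frame of bar below 0.004 m and y of rider in the frame of stand between -0.005 and 0.005 m); the robot touches nothing.
It fails at once if bar and stand pressed together with more than 15 N (contact force between bar and stand above 15 N).
It fails at once if the bar lifted out of the stand (its middle more than 8 mm above the knife edge's height) (z of bar in the frame of stand above 0.103 m).
It fails at once if the bar off the stand (height (world z) of bar below 0.08 m).
It fails at once if a bystander moved by more than 20 mm (distance of any of spare_roller, screw_jar, screwdriver, counter_block, clip_cup from where it was at the start of the episode above 0.02 m).
It also fails if it takes over 61 s, if anything falls off the work surface, if the arm or the gripper's body presses on something with over 40 N, if the wrist force passes 120 N, or if a joint passes its speed limit or range.

## Working session

There is one attempt and no reset: what is moved stays moved. The work goes in short steps, each a Python script; the robot and the scene stay as the last script left them, time stands still between calls to the robot, and variables do not carry over. Pictures are saved under pics/ and viewed, and the job is handed in when it is done.

```bash
mkdir -p pics; python3 - <<'E'
from workcell import bot
import cv2
for n in("side","top"):
    c=bot.read_camera(n);cv2.imwrite(f"pics/{n}0.png",c["pixels"])
    print(n,c["fx"],c["cx"],c["cy"],c["R"],c["t"])
print(bot.current_clock(),bot.current_tool_rot(),bot.current_ee_pos())
E
```

```text
side 472.05815271022936 283.37356120964904 216.12666212290696 [[-0.88548992 -0.46454546  0.01025271]
 [-0.35246211  0.65713781 -0.6662885 ]
 [ 0.30278385 -0.59360544 -0.74562358]] [0.54427571 0.1959795  0.92184771]
top 426.59585974200394 276.50702865792056 207.44377341746346 [[ 0.012306   -0.99992219 -0.00204482]
 [-0.97851661 -0.01162163 -0.20584017]
 [ 0.20580039  0.00453396 -0.97858349]] [0.11007261 0.57547643 0.97354834]
0.1 [ 2.51462382e+00  1.88203420e+00 -2.37874694e-03] [0.16184916 0.551179   0.21372933]
```

```bash
ls -la
```

```text
total 12
drwxr-xr-x  3 agent agent 4096 Dec  6 12:23 .
drwxr-xr-x 23 root  root  4096 Dec  6 12:23 ..
drwxr-xr-x  2 agent agent 4096 Dec  6 12:23 pics
```

View pics/side0.png

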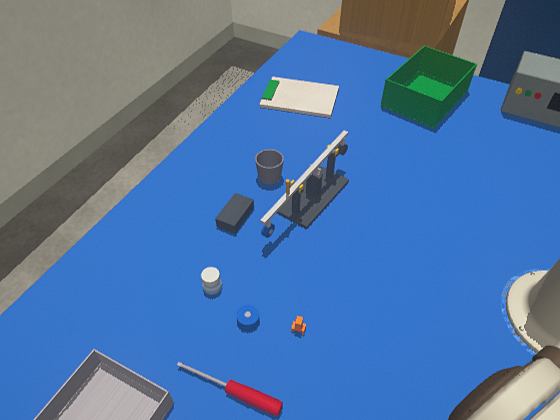

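View pics/top0.png

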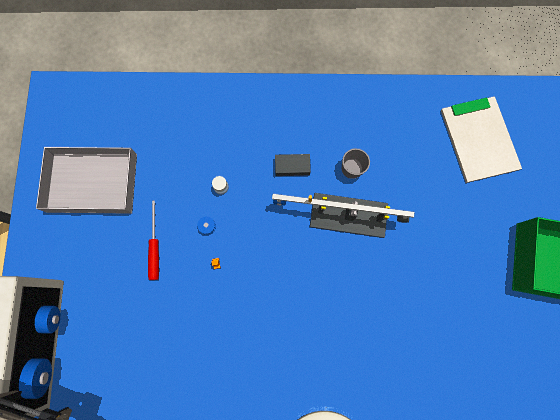

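```bash
python3 - <<'E'
import cv2
t=cv2.imread("pics/top0.png");s=cv2.imread("pics/side0.png")
cv2.imwrite("pics/t1.png",cv2.resize(t[180:250,260:420],None,fx=5,fy=5,interpolation=cv2.INTER_CUBIC))
cv2.imwrite("pics/s1.png",cv2.resize(s[125:245,250:360],None,fx=5,fy=5,interpolation=cv2.INTER_CUBIC))
cv2.imwrite("pics/t2.png",cv2.resize(t[250:280,200:235],None,fx=16,fy=16,interpolation=cv2.INTER_CUBIC))
cv2.imwrite("pics/s2.png",cv2.resize(s[305:345,280:320],None,fx=14,fy=14,interpolation=cv2.INTER_CUBIC))
E
```

```text
(no output)
```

View pics/t1.png

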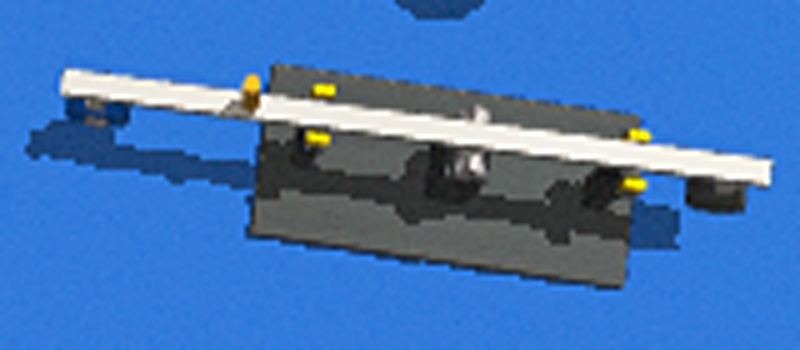

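View pics/s1.png

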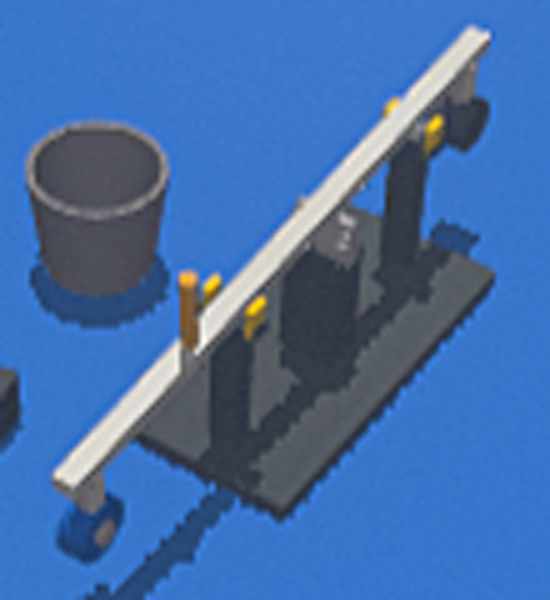

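View pics/t2.png

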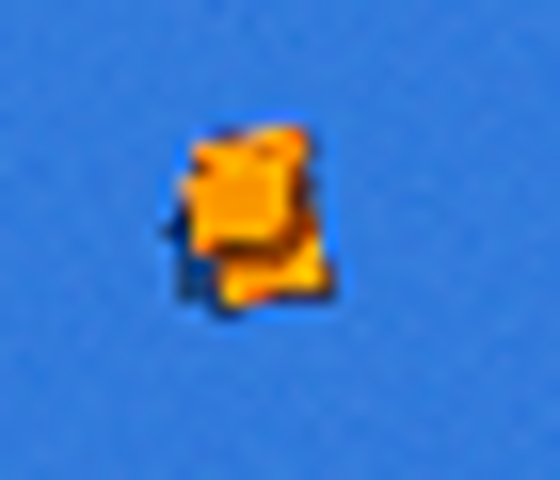

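View pics/s2.png

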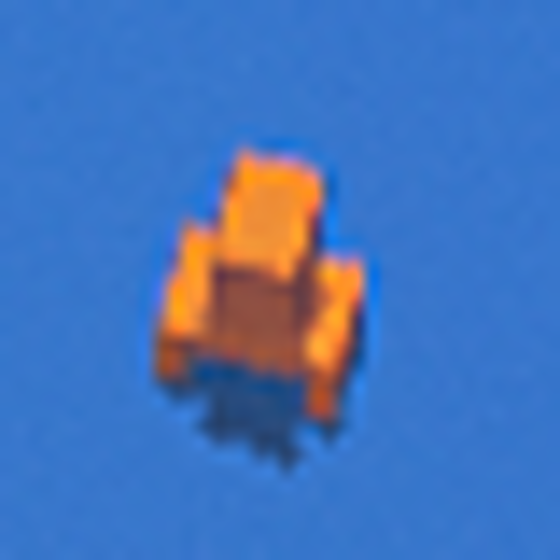

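```bash
cat >h.py <<'E'
import numpy as np, cv2, pickle, os
from scipy.optimize import least_squares
from scipy.spatial.transform import Rotation as Ro
from workcell import bot
def cams():
    if not os.path.exists("cams.pkl"):
        d={n:{k:v for k,v in bot.read_camera(n).items() if k!="pixels"} for n in("side","top")}
        pickle.dump(d,open("cams.pkl","wb"))
    return pickle.load(open("cams.pkl","rb"))
C=cams()
def proj(n,X):
    c=C[n];p=(np.array(c["R"])@np.atleast_2d(X).T).T+np.array(c["t"])
    return np.c_[c["fx"]*p[:,0]/p[:,2]+c["cx"],c["fy"]*p[:,1]/p[:,2]+c["cy"]]
def rz(a): return Ro.from_rotvec([0,0,a]).as_matrix()
def standP(p,X): return (rz(p[2])@np.atleast_2d(X).T).T+[p[0],p[1],0]
def crop(img,box,f,name):
    x0,x1,y0,y1=box; cv2.imwrite(name,cv2.resize(img[y0:y1,x0:x1],None,fx=f,fy=f,interpolation=cv2.INTER_CUBIC))
E
cat >fit.py <<'E'
from h import *
T=lambda a:np.array(a)/5+[260,180]; S=lambda a:np.array(a)/5+[250,125]
# half-pixel: crop centre shift
h=0.4
so=[("top",[45,95,10],(273,66)),("top",[45,-95,10],(640,116)),("top",[-45,95,0],(248,238)),("top",[-45,-95,0],(626,288)),
("top",[0,74,101],(321,114)),("top",[0,-74,101],(636,160)),
("side",[0,74,101],(235,299)),("side",[0,-74,101],(413,117)),("side",[-45,95,0],(280,520)),("side",[-45,-95,10],(493,272))]
bo=[("top",[0,165,10],(64,82)),("top",[0,-165,10],(771,172)),("side",[0,165,10],(67,483)),("side",[0,-165,10],(481,33)),
("top",[0,75,50],(252,78)),("side",[0,75,50],(188,275))]
def bar(p,X):
    # p: stand x,y,yaw, d, lat, byaw
    al=-0.068
    R=rz(p[5])@Ro.from_rotvec([al,0,0]).as_matrix()
    l=(R@(np.array(X)/1000))+[p[4],0,0]
    # origin located d along bar from edge
    l=l+R@np.array([0,p[3],0])+[0,0,.095]
    return standP(p,l)
def res(p,full=False):
    r=[]
    for n,X,u in so:
        r.append(proj(n,standP(p,np.array(X)/1000))[0]-((T if n=="top" else S)(u)-h)-p[6:8]*(n=="top")-p[8:10]*(n=="side"))
    for n,X,u in bo:
        r.append(proj(n,bar(p,X))[0]-((T if n=="top" else S)(u)-h)-p[6:8]*(n=="top")-p[8:10]*(n=="side"))
    r=np.array(r)
    if full: return r
    return np.r_[r.ravel(),p[6:10]/1.0]
s=least_squares(res,[.5,-.05,-.13,.036,0,0,0,0,0,0],x_scale=[.01]*6+[1]*4)
np.set_printoptions(precision=4,suppress=True)
print(s.x);print(res(s.x,True))
for n in C: print(n,-np.array(C[n]["R"]).T@np.array(C[n]["t"]))
# rider
tr=np.array([244/16+200-.5,205/16+250-.5]); 
E
python3 fit.py
```

```text
[ 0.5697 -0.0659 -0.1295  0.0307  0.0002 -0.0064 -0.2067 -0.2849  0.306
 -0.4405]
[[-0.279  -0.6836]
 [ 0.3462 -0.4874]
 [ 0.0181 -0.0915]
 [-0.9971  0.3769]
 [-0.0649  0.0783]
 [ 0.3282 -0.3481]
 [-0.1195 -0.5875]
 [-0.1547 -0.3005]
 [ 0.804   0.8149]
 [ 0.7062 -0.18  ]
 [-0.3151 -0.3438]
 [ 0.6479 -0.0054]
 [-0.8526 -0.2492]
 [-0.0942 -0.7945]
 [ 0.109   1.2197]
 [ 0.0169  0.8563]]
side [0.2719 0.6713 0.8123]
top [0.3614 0.1123 1.0714]
```

```bash
cat >rider.py <<'E'
from h import *
np.set_printoptions(precision=4,suppress=True)
h=.5
T=lambda a:np.array(a)/16+[200,250]-h; S=lambda a:np.array(a)/14+[280,305]-h
ob=[("top",[0,0,36],(243,208)),("top",[-12.5,8,14],(222,305)),("top",[-12.5,-8,14],(330,295)),
("side",[0,0,36],(272,215)),("side",[12.5,8,14],(158,345)),("side",[-12.5,8,14],(325,380)),("side",[12.5,-8,14],(192,225)),("side",[-12.5,-8,14],(365,262)),("side",[-10.5,8,0],(322,420)),("side",[10.5,8,0],(172,382))]
off={"top":[-.2,-.28],"side":[.3,-.44]}
def res(p): return np.array([proj(n,standP(p,np.array(X)/1000))[0]-off[n]-(T if n=="top" else S)(u) for n,X,u in ob]).ravel()
for y0 in(-.3,.2):
    s=least_squares(res,[.42,.25,y0],x_scale=[.01,.01,.1]);print(s.x,s.cost)
print(res(s.x).reshape(-1,2))
E
python3 rider.py
cat >>h.py <<'E'
ST=np.array([.5697,-.0659,-.1295])
def down(jaw): # tool z down, tool x at world angle jaw
    R=np.array([[np.cos(jaw),np.sin(jaw),0],[np.sin(jaw),-np.cos(jaw),0],[0,0,-1]])
    return Ro.from_matrix(R).as_rotvec()
def sp(x,y,z): return standP(ST,[x,y,z])[0]
JB=ST[2]+np.pi/2
E
python3 - <<'E'
from h import *
print(bot.inverse_kinematics(sp(0,.106,.2),down(JB)),bot.inverse_kinematics(sp(0,.106,.122),down(JB)),bot.inverse_kinematics(sp(0,0,.12),down(ST[2])))
print(bot.inverse_kinematics(sp(0,.106,.122),down(JB+np.pi)))
E
```

```text
[0.4427 0.2663 0.2236] 2.021153226472325
[0.4427 0.2663 0.2236] 2.0211532264723773
[[-0.394  -0.2423]
 [-0.0663  0.0963]
 [-0.4205 -0.654 ]
 [-0.18    0.1794]
 [ 0.0621 -1.0858]
 [ 1.1277 -0.4137]
 [-0.29    0.1278]
 [ 0.2059  0.5864]
 [-0.0091  0.0761]
 [-0.0814  0.1431]]
[-1.39411728e-01  1.94092234e-01  1.58569640e+00 -4.44089210e-16
  1.36180402e+00 -1.58070806e+00] [-1.39411728e-01  2.68840209e-01  1.65821968e+00 -4.44089210e-16
  1.21453277e+00 -1.58070806e+00] [-0.32578443  0.24392432  1.69260078  0.          1.20506755 -0.19628443]
[-1.39411728e-01  2.68840209e-01  1.65821968e+00 -4.44089210e-16
  1.21453277e+00  1.56088460e+00]
```

```bash
python3 - <<'E'
from h import *
bot.set_gripper(.26)
bot.goto(sp(0,.108,.2),down(JB))
bot.line_to(sp(0,.108,.121),max_speed=.1)
print(bot.current_clock(),bot.current_opening(),bot.current_contact_force(),bot.current_ee_pos()-sp(0,.108,.121))
for n,b,f in(("top",(250,420,150,260),4.7),("side",(220,380,110,260),4)):
    im=bot.read_camera(n)["pixels"];crop(im,b,f,f"pics/a_{n}.png")
E
```

```text
4.5833 0.2585814066376761 [-0.57879595  0.16458334  0.16161832] [ 6.41307016e-04 -5.83238466e-05  8.19281244e-04]
```

View pics/a_top.png

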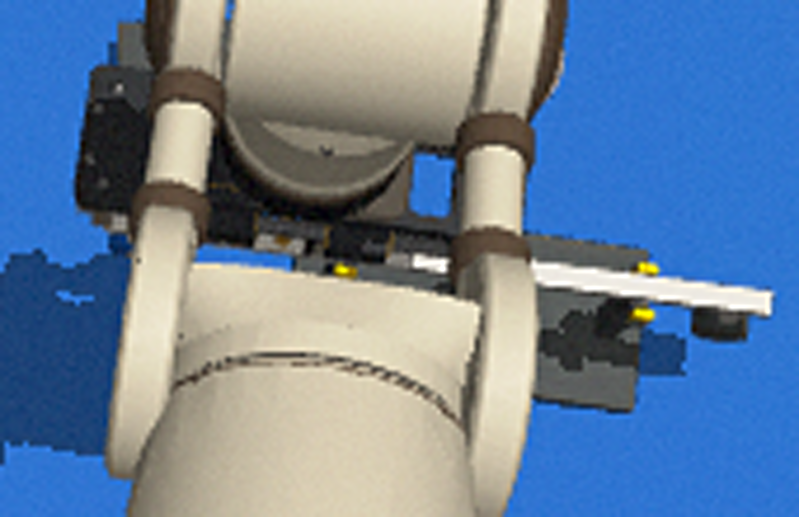

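View pics/a_side.png

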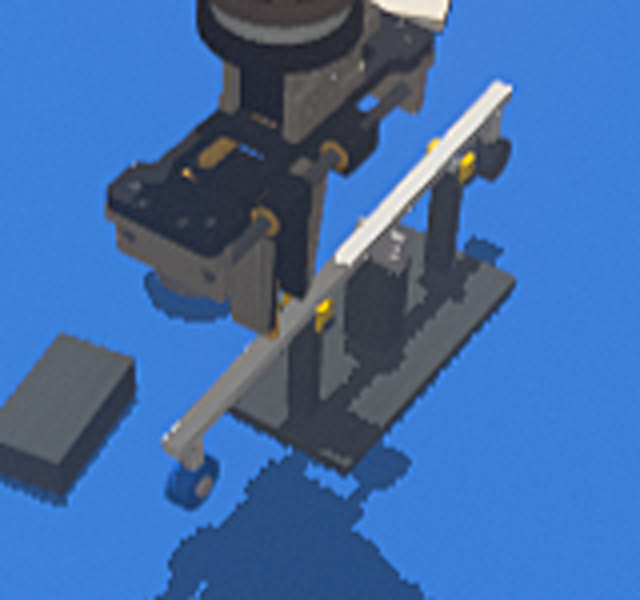

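```bash
cat >>h.py <<'E'
def push(tcp_y,back,hold,name,z=.121,sp_=.03):
    bot.line_to(sp(0,tcp_y,z),max_speed=sp_)
    e=bot.current_ee_pos()
    print("at end F",bot.current_contact_force(),"err",rz(-ST[2])@(e-sp(0,tcp_y,z)))
    bot.line_to(sp(0,back,z),max_speed=sp_)
    bot.hold(hold)
    print("free F",bot.current_contact_force(),"t",bot.current_clock())
    im=bot.read_camera("side")["pixels"];cv2.imwrite(f"pics/{name}_raw.png",im);crop(im,(250,370,110,240),4.6,f"pics/{name}.png")
E
python3 - <<'E'
from h import *
push(.0694,.0773,1.2,"b1")
E
```

```text
at end F [0.14162706 1.36072159 0.09578218] err [-9.40838380e-05 -2.35667747e-05 -1.38785484e-04]
free F [-0.02310226  0.40464132 -0.48290275] t 7.7333
```

View pics/b1.png

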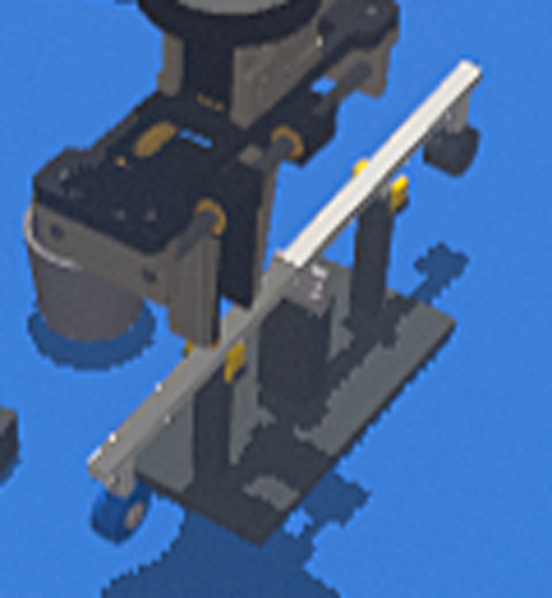

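```bash
cat >>h.py <<'E'
def barfit(near,far,f=4.6,o=(250,110)):
    o=np.array(o); N=np.array(near)/f+o-.4; Fa=np.array(far)/f+o-.4
    off=np.array([.3,-.44])
    def pts(p):
        R=Ro.from_rotvec([p[1],0,0]).as_matrix()
        return [standP(ST,R@np.array([p[2]*0,s*.165+p[0],.010])+[p[2],0,.095])[0] for s in(1,-1)]
    def res(p):
        P=pts(p); return np.r_[proj("side",P[0])[0]-off-N,proj("side",P[1])[0]-off-Fa,p[2]/.001]
    s=least_squares(res,[0,0,0],x_scale=[.01,.05,.001]); print("d,tilt,lat",s.x,"res",s.fun[:4])
E
python3 - <<'E'
from h import *
np.set_printoptions(precision=4,suppress=True)
barfit((100,460),(470,67))
barfit((67,483),(481,33),5,(250,125))
E
```

```text
d,tilt,lat [-0.0006 -0.0411  0.0002] res [0.3241 0.2087 0.1029 0.229 ]
d,tilt,lat [ 0.0312 -0.0597 -0.0003] res [-0.3108 -0.2236 -0.3253 -0.3838]
```

```bash
python3 - <<'E'
from h import *
push(.0574,.0653,1.2,"b2")
E
```

```text
at end F [ 0.13785261  0.79605786 -0.18753083] err [-0.00017037 -0.0002709  -0.00022908]
free F [-0.33600822 -0.34425178 -0.21293312] t 10.2167
```

View pics/b2.png

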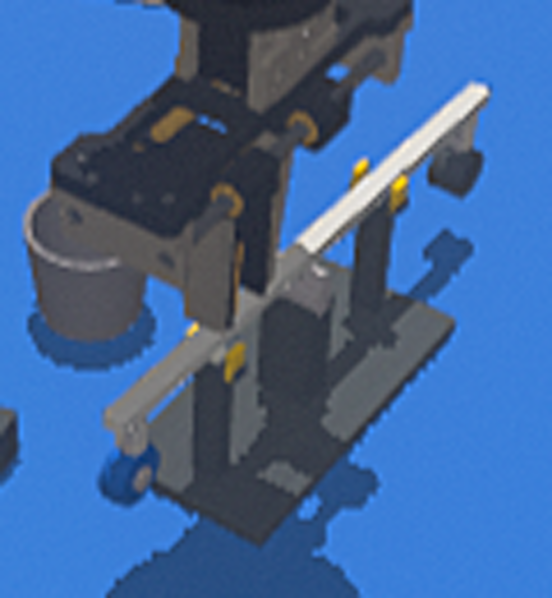

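```bash
python3 - <<'E'
from h import *
np.set_printoptions(precision=4,suppress=True)
barfit((115,415),(478,90))
push(.0765,.069,1.3,"b3")
E
```

```text
d,tilt,lat [-0.0107  0.0819  0.0001] res [ 0.4441  0.1539 -0.4092  0.0396]
at end F [-0.3852 -0.5325  0.9665] err [0.     0.0003 0.0001]
free F [-1.2762  0.946   0.1973] t 12.4917
```

View pics/b3.png

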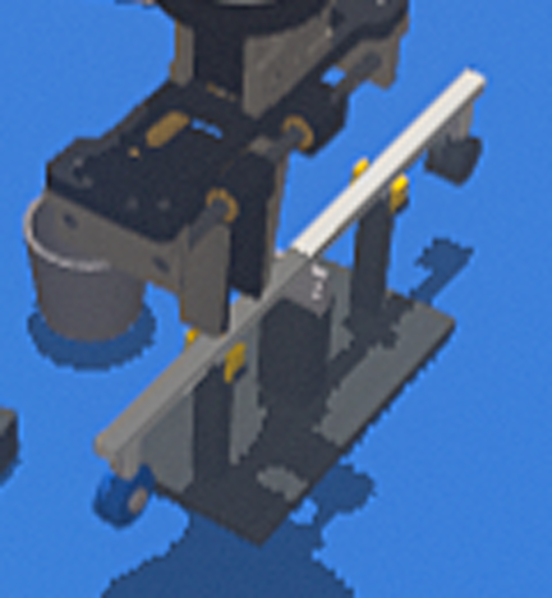

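```bash
python3 - <<'E'
from h import *
np.set_printoptions(precision=4,suppress=True)
barfit((103,442),(474,76))
# refined line-angle measure on top face of visible far half
im=[cv2.imread(f"pics/b{i}_raw.png") for i in(1,2,3)]
w=np.hstack([cv2.resize(i[115:215,265:365],None,fx=2.6,fy=2.6,interpolation=cv2.INTER_CUBIC) for i in im]);cv2.imwrite("pics/cmp.png",w)
E
```

```text
d,tilt,lat [-0.004   0.0092  0.0003] res [ 0.7161  0.2977 -0.3609  0.2314]
```

View pics/cmp.png

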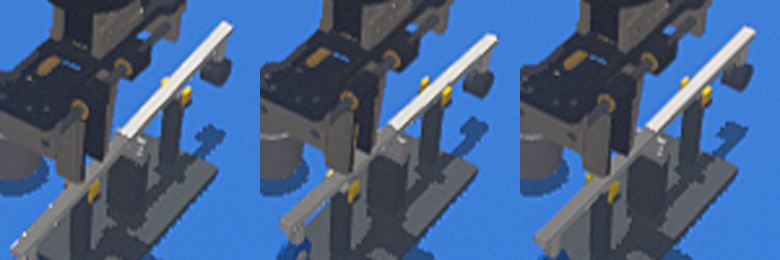

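```bash
python3 - <<'E'
from h import *
bot.line_to(sp(0,.0705,.121),max_speed=.03)
bot.line_to(sp(0,.0705,.21),max_speed=.12)
# toward rider
bot.set_gripper(.45)
bot.goto([.4427,.2663,.12],down(.2236))
print(bot.current_clock())
im=bot.read_camera("side")["pixels"];cv2.imwrite("pics/c_raw.png",im);crop(im,(250,370,110,240),4.6,"pics/c.png")
im2=bot.read_camera("top")["pixels"];cv2.imwrite("pics/ct_raw.png",im2);crop(im2,(260,420,180,250),5,"pics/ct.png")
crop(im,(230,370,230,350),4.6,"pics/cr.png")
E
```

```text
15.6583
```

View pics/c.png

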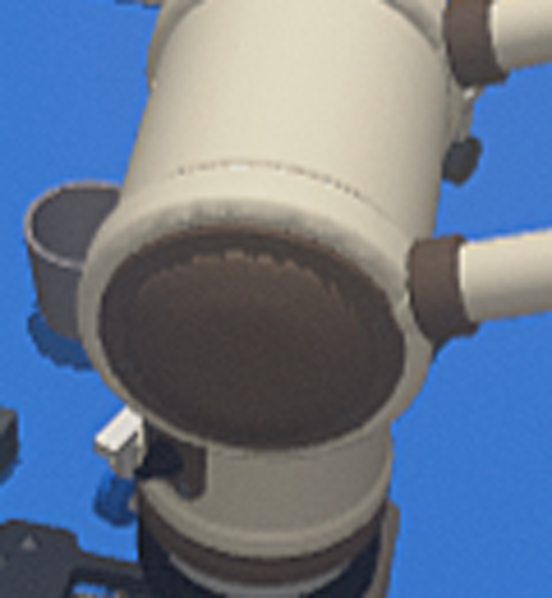

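View pics/ct.png

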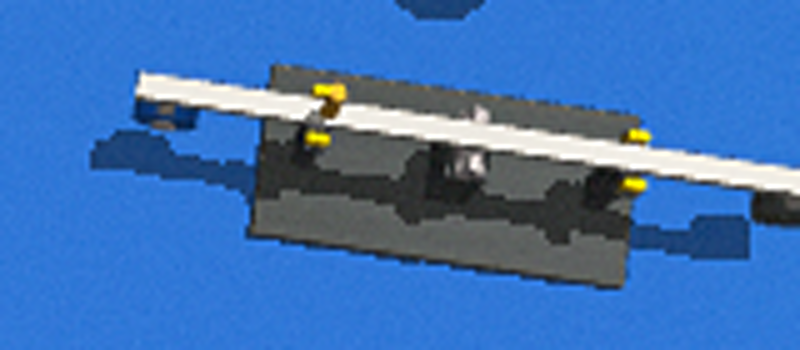

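View pics/cr.png

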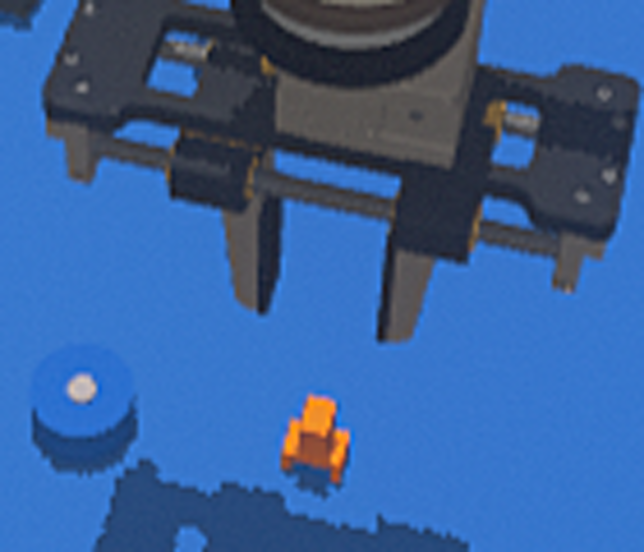

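```bash
python3 - <<'E'
from h import *
bot.line_to([.4427,.2663,.018],max_speed=.1)
e=bot.current_ee_pos();print(e)
bot.set_gripper(0,8)
print(bot.current_opening()*92,bot.current_clock())
bot.line_to([.4427,.2663,.10],max_speed=.12)
im=bot.read_camera("side")["pixels"];crop(im,(230,370,230,350),4.6,"pics/d.png")
bot.goto(sp(0,0,.19),down(ST[2]))
print(bot.current_opening()*92,bot.current_clock(),bot.current_ee_pos()-sp(0,0,.19))
im=bot.read_camera("side")["pixels"];crop(im,(250,370,110,240),4.6,"pics/d2.png")
im=bot.read_camera("top")["pixels"];crop(im,(260,420,180,250),5,"pics/d3.png")
E
```

```text
[0.44339725 0.26654732 0.01873567]
11.672246442994098 17.475
11.791785428081763 19.7333 [-0.00038149  0.00123763 -0.00059686]
```

View pics/d.png

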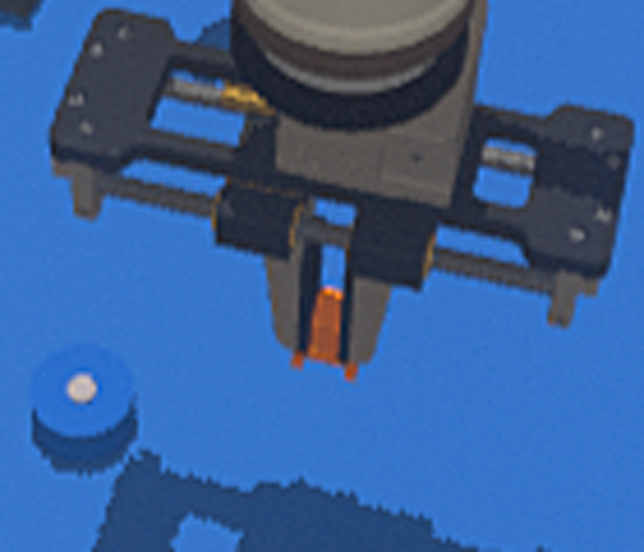

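View pics/d2.png

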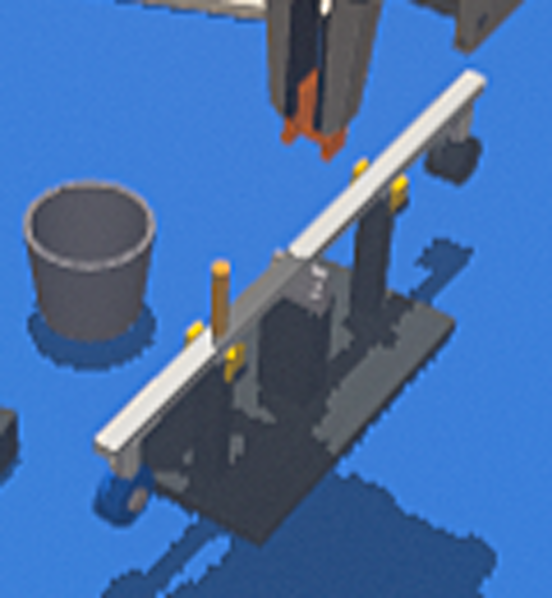

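View pics/d3.png

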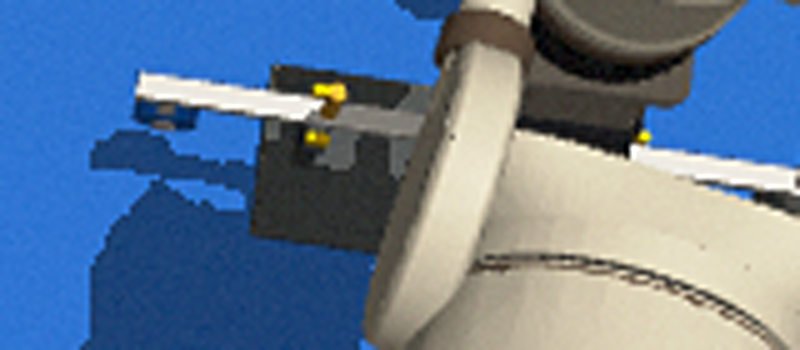

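```bash
python3 - <<'E'
from h import *
bot.line_to(sp(0,0,.131),max_speed=.08)
bot.hold(.3)
e=bot.current_ee_pos();print(rz(-ST[2])@(e-sp(0,0,.131)),bot.current_clock())
im=bot.read_camera("side")["pixels"];cv2.imwrite("pics/e_raw.png",im);crop(im,(270,350,120,190),8,"pics/e.png")
crop(im,(250,370,110,240),4.6,"pics/e2.png")
print(proj("side",[sp(0,y,.105) for y in(-.02,-.008,0,.008,.02)])-[.3,-.44])
P=[[x,y,z] for z in(0,.014) for x in(-.0125,.0125) for y in (.008,-.008)]
for p in P: print(p,(proj("side",sp(*(np.array(p)+[0,0,e[2]-.0187])))[0]-[.3,-.44]-[270,120]+.45)*8)
E
```

```text
[ 2.64740648e-04 -4.11905280e-05  4.35209086e-04] 21.025
[[319.82397906 158.91605953]
 [316.97858385 161.79771407]
 [315.06189527 163.73882732]
 [313.12916847 165.69618316]
 [310.19956348 168.66312058]]
[-0.0125, 0.008, 0] [388.46568542 366.07124549]
[-0.0125, -0.008, 0] [419.23476935 334.59793895]
[0.0125, 0.008, 0] [312.37137675 330.68469319]
[0.0125, -0.008, 0] [343.49863936 299.78549409]
[-0.0125, 0.008, 0.014] [391.83295    327.70911702]
[-0.0125, -0.008, 0.014] [422.88276683 296.24424384]
[0.0125, 0.008, 0.014] [314.94380642 292.31494598]
[0.0125, -0.008, 0.014] [346.3595135  261.42988641]
```

View pics/e.png

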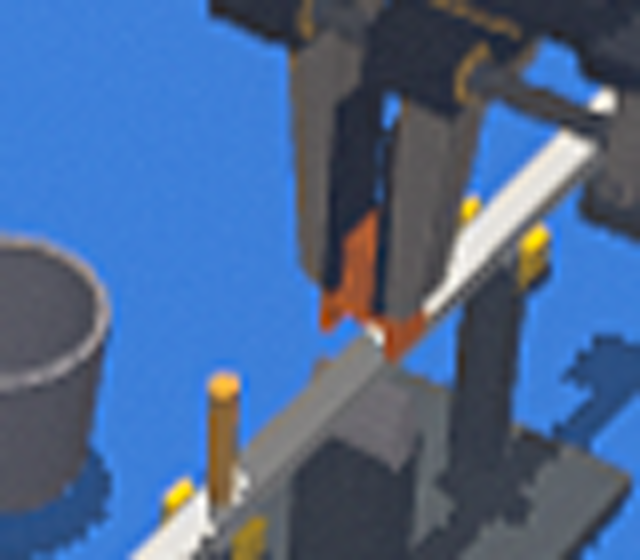

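View pics/e2.png

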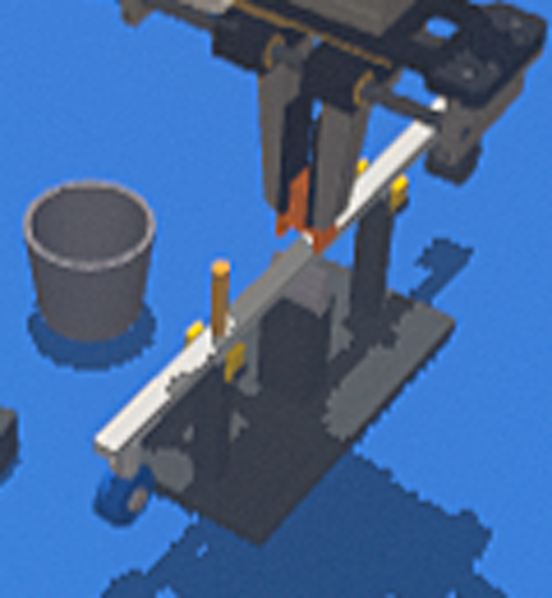

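```bash
python3 - <<'E'
from h import *
np.set_printoptions(precision=1,suppress=True)
for n,o in(("side",[.3,-.44]),("top",[-.2,-.28])):
  for x in(-.015,.015):
    for y in(-.002,.002): print(n,x,y,proj(n,sp(x,y,.095))[0]-o)
s=cv2.imread("pics/side0.png");t=cv2.imread("pics/top0.png");e=cv2.imread("pics/e_raw.png")
a=[cv2.resize(i,(390,390),interpolation=cv2.INTER_CUBIC) for i in (s[145:185,300:340],t[190:230,335:375])]
cv2.imwrite("pics/k.png",np.hstack(a))
E
```

```text
side -0.015 -0.002 [320.9 169.2]
side -0.015 0.002 [320.  170.2]
side 0.015 -0.002 [309.7 164. ]
side 0.015 0.002 [308.7 164.9]
top -0.015 -0.002 [355.1 213.7]
top -0.015 0.002 [353.4 213.5]
top 0.015 -0.002 [356.4 201.3]
top 0.015 0.002 [354.7 201.1]
```

View pics/k.png

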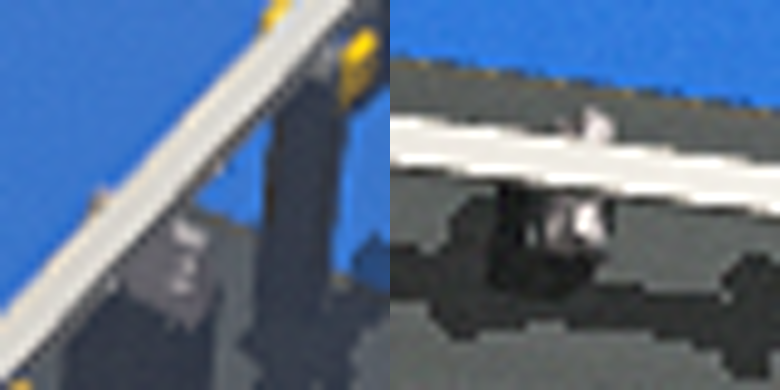

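```bash
python3 - <<'E'
from h import *
f0=bot.current_contact_force()
for z in(.131,.126,.122):
    bot.line_to(sp(0,.001,z),max_speed=.02); print(z,bot.current_contact_force()-f0,bot.current_ee_pos()[2])
print(bot.current_clock())
im=bot.read_camera("side")["pixels"];cv2.imwrite("pics/f_raw.png",im);crop(im,(270,350,120,190),8,"pics/f.png")
crop(im,(250,370,110,240),4.6,"pics/f2.png")
E
```

```text
0.131 [-0.14578979 -0.2598881  -0.62089378] 0.13099490928056914
0.126 [ 0.30872031 -0.73074343 -0.37530325] 0.12568990778874814
0.122 [ 0.12063592 -0.33234414 -0.37110315] 0.12178237433064476
22.075
```

View pics/f.png

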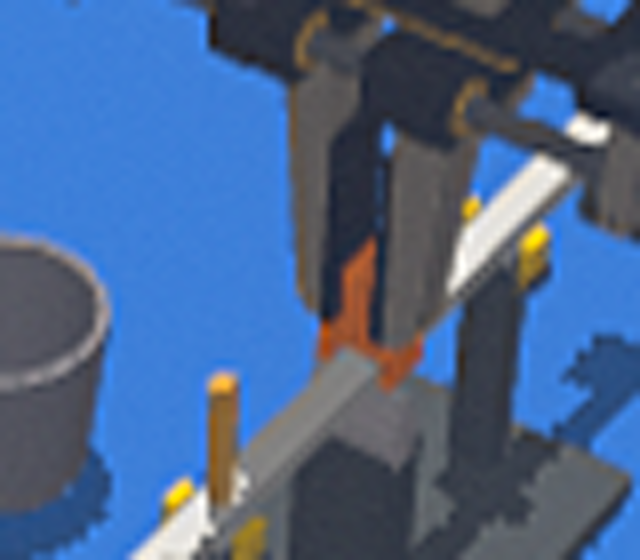

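View pics/f2.png

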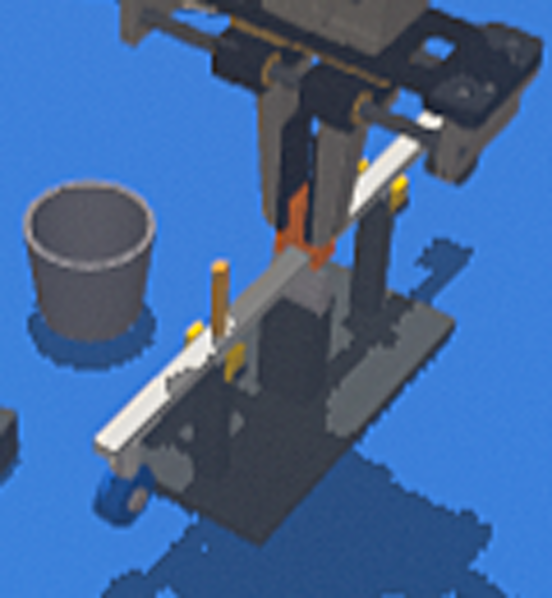

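```bash
python3 - <<'E'
from h import *
f0=bot.current_contact_force()
bot.line_to(sp(0,.001,.1163),max_speed=.02); print(bot.current_contact_force()-f0,bot.current_ee_pos()[2])
bot.set_gripper(.3)
bot.hold(.3)
im=bot.read_camera("side")["pixels"];crop(im,(270,350,120,190),8,"pics/g.png")
bot.line_to(sp(0,.001,.2),max_speed=.06)
bot.goto([.40,.0,.35],down(ST[2]))
bot.hold(.8)
print(bot.current_clock())
im=bot.read_camera("side")["pixels"];crop(im,(250,370,110,240),4.6,"pics/g2.png");crop(im,(290,340,135,185),11,"pics/g4.png")
im=bot.read_camera("top")["pixels"];crop(im,(260,420,180,250),5,"pics/g3.png")
E
```

```text
[0.61241385 0.63784042 0.28568746] 0.11607563502075162
26.6083
```

View pics/g2.png

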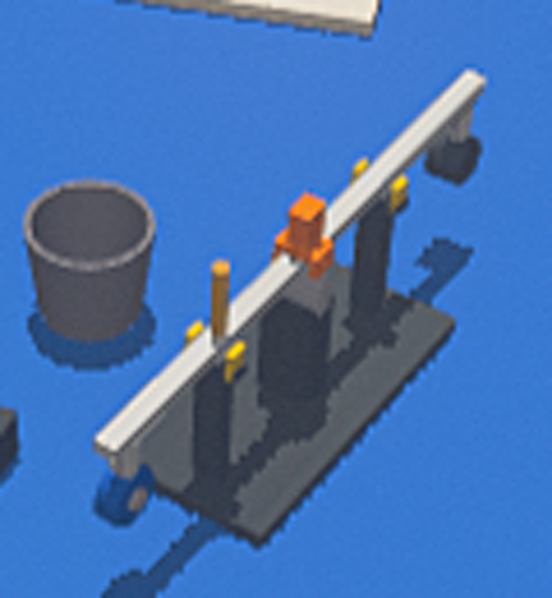

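View pics/g3.png

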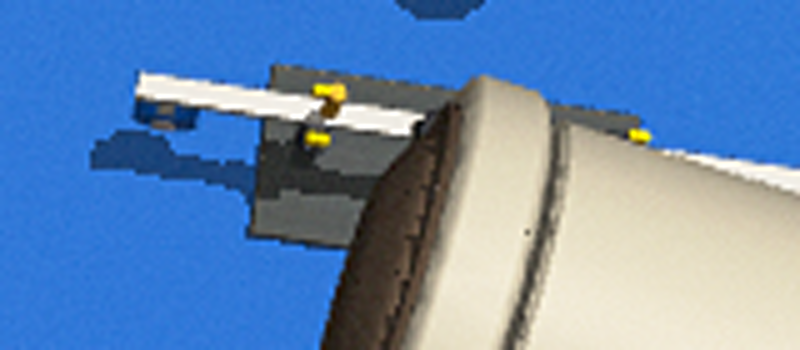

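View pics/g4.png

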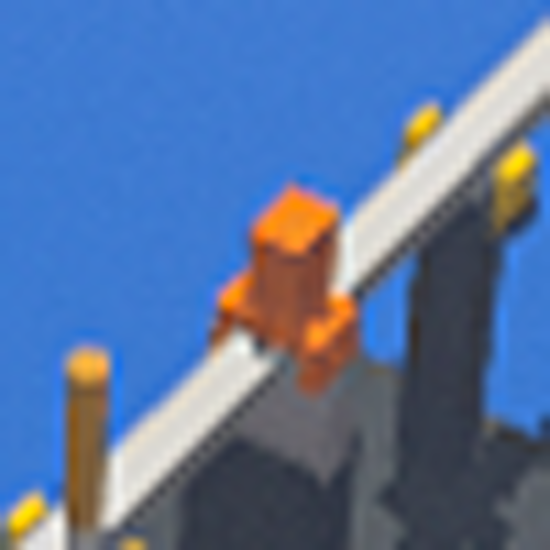

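```bash
python3 - <<'E'
from h import *
bot.goto([.30,.30,.35],down(ST[2]+.7))
print(bot.current_clock())
im=bot.read_camera("top")["pixels"];cv2.imwrite("pics/i_raw.png",im);crop(im,(300,400,185,245),8,"pics/i.png")
im=bot.read_camera("side")["pixels"];cv2.imwrite("pics/j_raw.png",im)
for y in(-.004,-.002,0,.002,.004):
    p=sp(0,y,.133); print(y,(proj("side",p)[0]-[.3,-.44]+.45-[290,135])*11,(proj("top",p)[0]-[-.2,-.28]+.45-[300,185])*8)
E
```

```text
27.9083
-0.004 [299.93307189 204.99483862] [480.69700018 156.80122717]
-0.002 [294.55960121 210.33431359] [473.61757035 155.82298698]
0 [289.17471056 215.68513629] [466.53905676 154.84487339]
0.002 [283.77836349 221.04734292] [459.46145924 153.86688639]
0.004 [278.3705234  226.42096987] [452.38477761 152.88902595]
```

View pics/i.png

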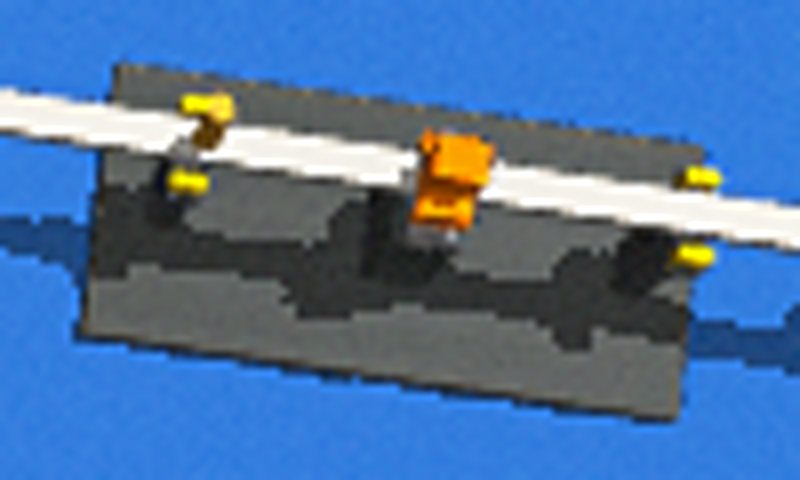

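View pics/j_raw.png

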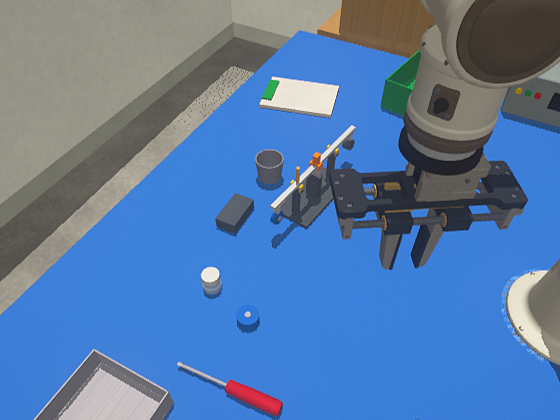

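```bash
python3 - <<'E'
from h import *
bot.job_done(); print(bot.current_clock())
im=bot.read_camera("side")["pixels"];crop(im,(250,370,110,240),4.6,"pics/z.png")
E
```

```text
the job is handed in; nothing more can be done
the job is handed in; nothing more can be done
```

I slid the bar along the knife edge by its post until it balanced level. I then hung the orange rider on it above the edge and handed the job in at about 28 s. No verdict was reported, and I couldn't take a picture after handing in.

- **Balance:** It took three pushes: the bar leaned left, then right, then came to lie level with its origin about 4 mm to the -y side of the edge. My tilt reading then was 0.009 rad, with an error of about 0.02 rad (judged from the known leans). It stayed level in the pictures taken after the fingers withdrew and after the rider was hung.
- **Rider:** It sits upright on the bar. The top camera puts it about 1 mm to the +y side of the edge, and the side camera about 0 mm. Before lowering, the side picture put it about 2 mm to the -y side, so I moved it 1 mm to +y. All of this is good to about 2 mm, against the 5 mm limit.
- **Forces:** I can't confirm the bar-to-stand force directly. Readings stayed around 1 N or less at the points I checked, with noise up to about 1 N even when nothing was being touched.
- **Loose things:** They all look unmoved in the last pictures, and the arm was clear of everything.

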